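# Touch off the gauge plate's corner and long-leg pins

## Robot

A 7-joint arm with a two-finger parallel gripper is mounted at the origin on the work surface. World frame = base frame: x ahead of the robot, y to its left, z up, the work surface at z = 0. Lengths are in m, angles in rad, forces in N, time in s.
With the tool pointing down it reaches from about 0.425 to 0.875 m from the base axis. Payload 4.7 kg.
Tool frame: the origin (TCP) lies between the finger pads; the fingertips stand 14 mm ahead of it and the grasp point (between the pads) lies 5 mm behind it; z points along the fingers, y is the line along which they close (so a half turn about z gives the same grasp; the last joint's range is limited). The gripper opens to 87 mm and grips with 3 to 60 N. Pads are 19 mm wide; open, the fingers measure 117 mm over their backs; the gripper's body (75 mm by 190 mm) begins 51 mm behind the grasp point.
Start: joints at [1.117, 0.321, -0.07, 1.45, 0.023, 1.371, -0.057], TCP at [0.293, -0.58, 0.237] pointing down, gripper open.
Joint ranges: [-2.86, 2.86], [-0.3, 2.09], [-1.38, 1.24], [0.06, 2.45], [-1.56, 4.7], [0.09, 2.05], [-2.69, 2.69]. Speed limits (rad/s): [2.57, 2.57, 3.14, 3.14, 3.14, 3.14, 3.14].

## Interface

Orientations are given as a rotation vector (axis times angle).
In Python, from bench import ctrl gives the robot as it stands.
- The arm moves only by the tool step_arm, never from a script. Its argument "commands" is a list of rows, each an object with "travel": the shift along the tool's x, y, z in m, a list of three; "turn": the turn, a rotation vector about the tool's x, y, z in degrees, a list of three. A call has 1 to 5 rows; each row is the pose to reach, as a shift and turn from the pose commanded when the call began, along the tool's axes at that moment; what a row does not reach only later rows make up. A row lasts 1/10 s, in which the tool goes at most 50 mm and 8.59 degrees, less where a joint would pass 70% of its speed; a pose out of reach is approached as far as the arm can. A call with a gripper value outside its range is refused whole. "gripper" is the opening, from 0 (shut) to 1 (fully open), set as the call begins (left out, the last holds). The fingers move at their own pace and stop on an object; "force" is the grip in N (left out, the last holds). Time passes only in rows, so rows that repeat a pose let the fingers close. It gives the time, the measured TCP pose, the force, the opening and the grip force at its end, in the units of the state.
- ctrl.get_state(): the state, without advancing time (a new reading comes with each control period).
- ctrl.get_image(name): name is "side" or "top"; returns the picture (420x560x3 uint8, red, green, blue); there is no depth.
- ctrl.camera_model(name): a dict with "fx", "fy", "cx", "cy" (pixels), "k1" (the pictures are not rectified: a ray, as slopes to the right and down, at radius r is drawn at 1 + k1 r^2 times it, then the intrinsics apply), "R" (3x3) and "t" (3): a world point X has camera coordinates R X + t. Camera axes: x right, y down, z forward; pixel columns grow to the right and rows downward; lengths in m; the calibration is good to about 2 mm. A picture is of the moment at which its call begins. camera_model takes no time and is no camera call.
- ctrl.close_job(): hands the job in; it is judged then, once.
The state is a dict: "time": time; "joint_positions": joint angles; "qd": joint speeds; "joint_torque": joint torques, N m; "position": TCP position; "tool_rot": TCP orientation; "ft_force": force on the tool from outside, world axes, zero at the start; "torque": the same for the moment, N m; "grip_width": opening from 0.0 (shut) to 1.0 (fully open); "grip_force": force on a finger pad.
Only numpy, scipy, OpenCV 4.12 (cv2) and the standard library are available. Lean on these libraries where they do the work, as an engineer would, in place of code of your own. Each camera call takes 0.05 s, during which the arm holds its last target. There are 200 camera calls.

## Task

Teach the cell where the L-shaped gauge plate lies: with the fingertips, lightly press the sprung touch pin at the plate's corner, and after it the one at the far end of the long leg, each a few millimetres for about half a second and never down to its hard stop, then withdraw. Leave the other two pins unpressed, do not shift or lift the plate, and do not disturb the can, the bushing or the screwdriver.

Things in the scene. Friction and masses are not known exactly. Their poses are not given: they have to be found in the camera images.
- gauge_plate: Loose L-shaped dark steel plate, 12 mm thick, 0.9 kg, flat on the bench; legs 50 mm wide, outer edges 240 mm (long leg) and 160 mm (short leg). Origin: underside, centre of the 240 x 160 mm bounding rectangle. x: along the long leg from the corner to its free end; y: along the short leg from the corner to its free end; z up. Carries four equal upright sprung pins.
- pin_corner_top (a point): Centre of the flat top of the steel cap (30 mm diameter) of the sprung touch pin at the corner, where the two legs meet; plate frame x -95, y -55 mm. 60 mm above the bench when up, goes down with the pin. Below it a black collar, 32 mm diameter, top at 34 mm.
- pin_corner (a joint): How far that pin is pushed down, m: 0 up, 0.012 at its hard stop. It springs back by itself; it starts to give at 1.8 N and takes about 6 N to reach the stop (350 N/m).
- pin_long_end_top (a point): Centre of the flat top of the steel cap (30 mm diameter) of the sprung touch pin near the free end of the long leg; plate frame x +95, y -55 mm. 60 mm above the bench when up, goes down with the pin. Below it a black collar, 32 mm diameter, top at 34 mm.
- pin_long_end (a joint): How far that pin is pushed down, m: 0 up, 0.012 at its hard stop. It springs back by itself; it starts to give at 1.8 N and takes about 6 N to reach the stop (350 N/m).
- pin_middle_top (a point): Centre of the flat top of the steel cap (30 mm diameter) of the sprung touch pin half-way along the long leg; plate frame x 0, y -55 mm. 60 mm above the bench when up, goes down with the pin. Below it a black collar, 32 mm diameter, top at 34 mm.
- pin_middle (a joint): How far that pin is pushed down, m: 0 up, 0.012 at its hard stop. It springs back by itself; it starts to give at 1.8 N and takes about 6 N to reach the stop (350 N/m).
- pin_short_end_top (a point): Centre of the flat top of the steel cap (30 mm diameter) of the sprung touch pin near the free end of the short leg; plate frame x -95, y +55 mm. 60 mm above the bench when up, goes down with the pin. Below it a black collar, 32 mm diameter, top at 34 mm.
- pin_short_end (a joint): How far that pin is pushed down, m: 0 up, 0.012 at its hard stop. It springs back by itself; it starts to give at 1.8 N and takes about 6 N to reach the stop (350 N/m).
- can: Bystander: red drinks can, 66 mm diameter, 115 mm tall, standing loose beside the long leg's outer edge, at least 85 mm from any pin's axis; origin at the centre of its underside.
- bushing: Bystander: brass flanged bushing, flange 42 mm diameter, 30 mm tall, standing loose on the bench in the inside angle of the L; origin at the centre of its underside.
- screwdriver: Bystander: black-handled screwdriver, 170 mm long, lying loose on the bench outside the short leg, roughly parallel to it; origin under its middle, x from handle to tip.

How it is judged:
By the outcome, as a careful person would: the job done as asked, in the order asked, and still so for the second after the job is handed in, with the robot touching nothing.
It also fails if it takes over 40 s, if anything falls off the work surface, if the arm or the gripper's body presses on something with over 40 N, if the wrist force passes 120 N, or if a joint passes its speed limit or range.

## Working session

There is one attempt and no reset: what is moved stays moved. The work goes in short steps, Python scripts to look and compute and a tool call to move; the robot and the scene stay as the last step left them, time stands still between calls to the robot, and variables do not carry over. Pictures are saved under pics/ and viewed, at most 10 in all, crops included, and the job is handed in when it is done.

Besides the shell and the picture viewer there is one more tool, called by a JSON object that holds its "name" and its "arguments". step_arm: Moves the arm, as the interface text tells. Its arguments: {"type":"object","properties":{"commands":{"type":"array"},"gripper":{"type":"number"},"force":{"type":"number"}},"required":["commands"]}

```bash
mkdir -p pics; ls; python3 - <<'E'
from bench import ctrl
import cv2
for n in("top","side"):
    cv2.imwrite(f"pics/{n}0.png",ctrl.get_image(n)[:,:,::-1]); print(n,ctrl.camera_model(n))
print(ctrl.get_state())
E
```

```text
pics
top {'fx': 408.5133824965537, 'fy': 408.5133824965537, 'cx': 285.1439533389995, 'cy': 204.11167564749627, 'k1': 0.03969441059594976, 'R': array([[ 0.01592858, -0.99959367,  0.02363822],
       [-0.99512093, -0.01815065, -0.09697876],
       [ 0.0973684 , -0.02197816, -0.99500571]]), 't': array([-0.02408944,  0.56867717,  0.64276344])}
side {'fx': 410.76108416914497, 'fy': 410.76108416914497, 'cx': 278.6964909208293, 'cy': 213.06665350400576, 'k1': -0.0938593398989128, 'R': array([[ 0.81217402, -0.5831744 , -0.01676279],
       [-0.41426027, -0.55622329, -0.72041938],
       [ 0.41080628,  0.59205006, -0.69333608]]), 't': array([-0.49071575,  0.29753014,  0.52147411])}
{'time': 0.1, 'joint_positions': array([ 1.11712329,  0.32175665, -0.07003227,  1.45155916,  0.02261374,
        1.37083945, -0.05687914]), 'qd': array([ 2.92044924e-04, -2.86876334e-03, -7.18545474e-05, -3.09550083e-04,
        1.01184949e-03, -4.29525539e-04,  1.29490699e-03]), 'joint_torque': array([ 5.46077335e-04, -4.92569876e+01, -4.05575149e-01, -3.13399780e+01,
       -6.42279047e-02,  3.95387644e-02,  8.74538227e-05]), 'position': array([ 0.29278838, -0.57977634,  0.23556234]), 'tool_rot': array([-3.05440666e+00, -7.27705269e-01,  8.37092002e-04]), 'ft_force': array([-0.4800441 ,  0.42197586, -0.2331557 ]), 'torque': array([ 0.02113776, -0.03084806,  0.04389516]), 'grip_force': 0.0, 'grip_width': 0.9982419234887162}
```

View pics/top0.png

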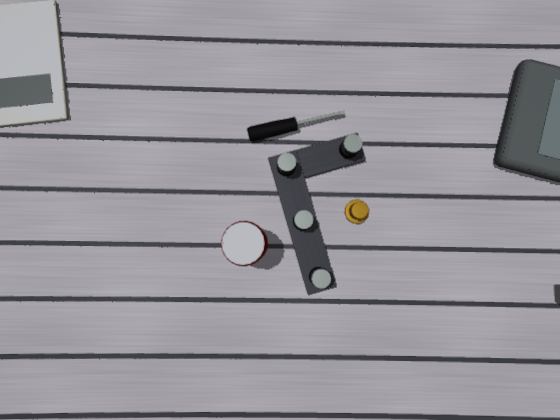

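View pics/side0.png

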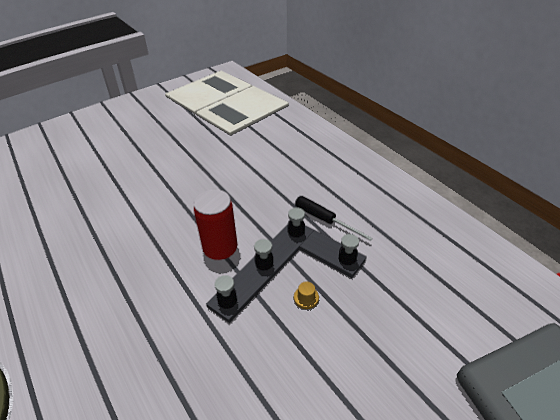

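The top view shows the corner pin at about (287,162), middle (304,220), long end (321,278) and short end (352,145). The can is at (244,243), the bushing at (357,211), and the screwdriver is above the short leg. The side view agrees: corner (296,215), middle (263,247), long end (225,285), short end (349,243).

```bash
cat >h.py <<'E'
import numpy as np,cv2
from bench import ctrl
def ray(n,uv):
    m=ctrl.camera_model(n); d=np.array([(uv[0]-m['cx'])/m['fx'],(uv[1]-m['cy'])/m['fy']]); s=d.copy()
    for _ in range(20): s=d/(1+m['k1']*(s@s))
    R=np.array(m['R']); return -R.T@m['t'], R.T@np.append(s,1)
def onz(n,uv,z):
    o,d=ray(n,uv); return o+d*(z-o[2])/d[2]
def tri(a,b):
    (o1,d1),(o2,d2)=ray('top',a),ray('side',b)
    k=np.linalg.lstsq(np.c_[d1,-d2],o2-o1,rcond=None)[0]
    p,q=o1+k[0]*d1,o2+k[1]*d2
    return (p+q)/2,np.linalg.norm(p-q)
def cap(img,uv,r=14):
    u,v=map(int,uv); c=img[v-r:v+r+1,u-r:u+r+1].astype(int)
    # caps are slightly green/grey bright, table is purplish
    g=((c[:,:,1]>=c[:,:,0]+2)&(c.mean(2)>95)).astype(np.uint8)
    n,l,s,ce=cv2.connectedComponentsWithStats(g)
    if n<2: return None
    i=1+s[1:,4].argmax(); cn=cv2.findContours((l==i).astype(np.uint8),0,2)[0][0]
    e=cv2.minEnclosingCircle(cn)
    return ce[i]+[u-r,v-r],s[i],e[1]
E
python3 - <<'E'
from h import *
np.set_printoptions(precision=4,suppress=True)
T=cv2.imread('pics/top0.png')[:,:,::-1];S=cv2.imread('pics/side0.png')[:,:,::-1]
print(T[162,287],T[145,352],T[190,400],S[209,296],S[280,225])
for k,a,b in(('corner',(287,162),(296,215)),('mid',(304,220),(263,247)),('long',(321,278),(225,285)),('short',(352,145),(349,243))):
    A=cap(T,a);B=cap(S,b);print(k,A,B)
    if A: print(onz('top',A[0],.06))
    if A and B: print(onz('side',B[0],.06),tri(A[0],B[0]))
print('can',onz('top',(244,243),.115),'bush',onz('top',(360,211),.03))
o=cv2.resize(np.hstack([T[120:320,240:400],S[180:380,200:360]]),None,fx=2.4,fy=2.4,interpolation=2)
cv2.imwrite('pics/crop.png',o[:,:,::-1])
E
```

```text
[152 161 158] [140 147 145] [164 161 168] [145 152 149] [150 157 154]
corner (array([286.2714, 161.2821]), array([  4,   4,  19,  19, 280], dtype=int32), 9.55428695678711) (array([295.9868, 213.0921]), array([  6,   6,  17,  13, 152], dtype=int32), 8.062357902526855)
[ 0.6338 -0.0144  0.06  ]
[ 0.633  -0.0144  0.06  ] (array([ 0.6336, -0.0142,  0.0597]), np.float64(0.0006731112599283999))
mid (array([303.3684, 218.9404]), array([  4,   4,  19,  19, 285], dtype=int32), 9.621787071228027) (array([262.651 , 245.3698]), array([  5,   6,  18,  14, 192], dtype=int32), 8.732224464416504)
[ 0.5432 -0.0424  0.06  ]
[ 0.5423 -0.0425  0.06  ] (array([ 0.5429, -0.0423,  0.0595]), np.float64(0.000746031275551601))
long (array([320.8669, 278.2628]), array([  5,   5,  19,  20, 293], dtype=int32), 9.700187683105469) (array([223.8559, 282.7839]), array([  4,   4,  19,  16, 236], dtype=int32), 9.65931510925293)
[ 0.4524 -0.0704  0.06  ]
[ 0.4518 -0.0705  0.06  ] (array([ 0.4522, -0.0703,  0.0596]), np.float64(0.0004868084026744595))
short (array([352.7331, 142.594 ]), array([  6,   3,  19,  18, 266], dtype=int32), 9.361565589904785) (array([349.8743, 240.0929]), array([  7,   5,  17,  13, 183], dtype=int32), 8.544103622436523)
[ 0.666  -0.1195  0.06  ]
[ 0.6657 -0.1196  0.06  ] (array([ 0.666 , -0.1195,  0.0598]), np.float64(0.0002882591399678012))
can [0.5043 0.0447 0.115 ] bush [ 0.5597 -0.1372  0.03  ]
```

View pics/crop.png

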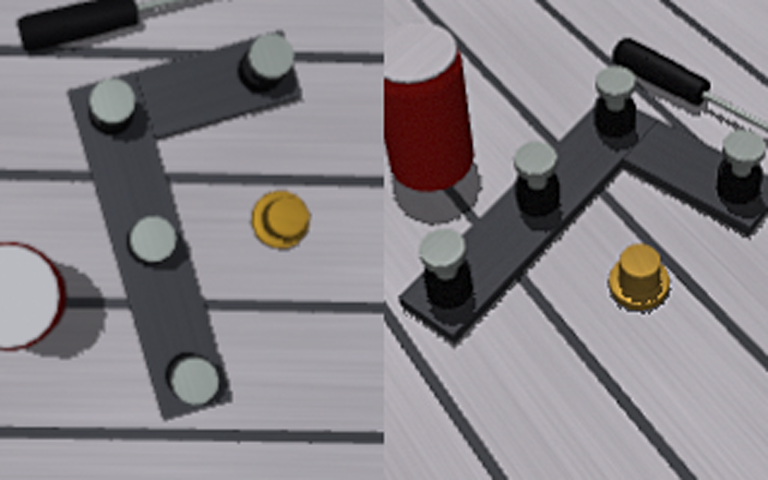

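```bash
cat >>h.py <<'E'
from scipy.spatial.transform import Rotation as Ro
P=dict(corner=np.array([.6336,-.0143]),long=np.array([.4523,-.0704]))
def go(name,ztip):
    s=ctrl.get_state(); r=Ro.from_rotvec(s['tool_rot']); t=np.append(P[name],ztip)
    tip=s['position']+.014*r.as_matrix()[:,2]
    print(s['time'],'tip',tip.round(4),'delta',r.inv().apply(t-tip).round(4),'zaxis',r.as_matrix()[:,2].round(4),'xaxis',r.as_matrix()[:,0].round(3),'F',s['ft_force'].round(2),s['grip_width'])
E
python3 -c "
from h import *;go('corner',.18)"
```

```text
0.1 tip [ 0.2928 -0.5798  0.2216] delta [ 0.5592 -0.351   0.0421] zaxis [-9.0e-04  1.5e-03 -1.0e+00] xaxis [ 0.893  0.451 -0.   ] F [-0.48  0.42 -0.23] 0.9982419234887162
```

{"name": "step_arm", "arguments": {"commands": [{"travel": [0.02,-0.0125,0],"turn": [0,0,0]},{"travel": [0.05,-0.031,0],"turn": [0,0,0]},{"travel": [0.085,-0.053,0],"turn": [0,0,0]},{"travel": [0.12,-0.075,0],"turn": [0,0,0]},{"travel": [0.155,-0.097,0],"turn": [0,0,0]}], "gripper": 0, "force": 10}}

```text
time: 0.6
position: [0.3881, -0.422, 0.2361]
tool_rot: [-3.056, -0.728, 0.001]
ft_force: [0.3, -0.7, -0.5]
grip_width: 0.631
grip_force: 0.0
```

{"name": "step_arm", "arguments": {"commands": [{"travel": [0.035,-0.022,0],"turn": [0,0,0]},{"travel": [0.07,-0.044,0],"turn": [0,0,0]},{"travel": [0.105,-0.066,0],"turn": [0,0,0]},{"travel": [0.14,-0.088,0],"turn": [0,0,0]},{"travel": [0.175,-0.11,0],"turn": [0,0,0]}]}}

```text
time: 1.1
position: [0.4946, -0.245, 0.2362]
tool_rot: [-3.056, -0.728, 0.001]
ft_force: [0.9, 0.2, -0.3]
grip_width: 0.169
grip_force: 0.0
```

```bash
python3 -c "
from h import *;go('corner',.12)"
```

```text
1.1 tip [ 0.4946 -0.245   0.2222] delta [ 0.2281 -0.1433  0.1022] zaxis [-5.e-04 -0.e+00 -1.e+00] xaxis [ 0.893  0.451 -0.   ] F [ 0.87  0.21 -0.34] 0.16937362957745097
```

{"name": "step_arm", "arguments": {"commands": [{"travel": [0.035,-0.022,0],"turn": [0,0,0]},{"travel": [0.07,-0.044,0],"turn": [0,0,0]},{"travel": [0.105,-0.066,0],"turn": [0,0,0]},{"travel": [0.14,-0.088,0],"turn": [0,0,0]},{"travel": [0.17,-0.107,0.01]}]}}

```text
$.commands[4]: bad value
```

{"name": "step_arm", "arguments": {"commands": [{"travel": [0.025,-0.016,0.02],"turn": [0,0,0]},{"travel": [0.045,-0.028,0.05],"turn": [0,0,0]},{"travel": [0.058,-0.036,0.08],"turn": [0,0,0]},{"travel": [0.058,-0.036,0.092],"turn": [0,0,0]},{"travel": [0.058,-0.036,0.092],"turn": [0,0,0]}]}}

```text
time: 1.6
position: [0.528, -0.1884, 0.1424]
tool_rot: [-3.054, -0.728, 0.007]
ft_force: [-1.2, -0.3, 0.1]
grip_width: 0.007
grip_force: 0.0
```

```bash
python3 -c "
from h import *;go('corner',.06)
cv2.imwrite('pics/side1.png',ctrl.get_image('side')[150:350,150:420,::-1])
go('corner',.06)"
```

```text
1.6 tip [ 0.528  -0.1884  0.1284] delta [ 0.1731 -0.1075  0.0681] zaxis [-0.0046  0.0011 -1.    ] xaxis [ 0.892  0.451 -0.004] F [-1.17 -0.34  0.08] 0.007449339998100644
1.65 tip [ 0.5289 -0.1896  0.1302] delta [ 0.1725 -0.1094  0.07  ] zaxis [-1.7e-03 -2.0e-04 -1.0e+00] xaxis [ 0.893  0.45  -0.002] F [-0.18  0.32 -0.12] 0.004167490555549875
```

View pics/side1.png

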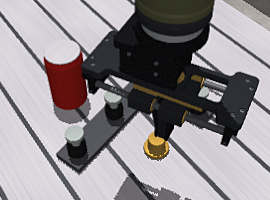

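The picture shows the fingers shut, standing clear about 100 mm above the bushing. One row without "turn" was refused, so that traverse still has to be made; the height clears everything.

{"name": "step_arm", "arguments": {"commands": [{"travel": [0.03,-0.019,0],"turn": [0,0,0]},{"travel": [0.07,-0.044,0],"turn": [0,0,0]},{"travel": [0.11,-0.07,0],"turn": [0,0,0]},{"travel": [0.145,-0.092,0],"turn": [0,0,0]},{"travel": [0.172,-0.109,0.005],"turn": [0,0,0]}]}}

```text
time: 2.15
position: [0.6369, -0.0125, 0.1427]
tool_rot: [3.055, 0.727, 0.008]
ft_force: [0.7, -0.8, 0.9]
grip_width: 0.004
grip_force: 0.0
```

{"name": "step_arm", "arguments": {"commands": [{"travel": [0,0,0.01],"turn": [0,0,0]},{"travel": [0,0,0.025],"turn": [0,0,0]},{"travel": [0,0,0.04],"turn": [0,0,0]},{"travel": [0,0,0.045],"turn": [0,0,0]},{"travel": [0,0,0.045],"turn": [0,0,0]}]}}

```text
time: 2.65
position: [0.633, -0.0154, 0.0931]
tool_rot: [-3.057, -0.725, 0.004]
ft_force: [-0.2, 0.4, -0.7]
grip_width: 0.007
grip_force: 0.0
```

```bash
python3 -c "
from h import *;go('corner',.06)
I=np.hstack([ctrl.get_image('side')[140:340,180:400],ctrl.get_image('top')[90:290,200:420]])
cv2.imwrite('pics/c2.png',cv2.resize(I,None,fx=1.8,fy=1.8)[:,:,::-1])
go('corner',.06)"
```

```text
2.65 tip [ 0.6329 -0.0154  0.0791] delta [ 0.0011 -0.0006  0.0191] zaxis [-2.7e-03 -6.0e-04 -1.0e+00] xaxis [ 0.894  0.449 -0.003] F [-0.2   0.4  -0.71] 0.006718480868485097
2.75 tip [ 0.6342 -0.0144  0.0808] delta [-0.0005 -0.0004  0.0208] zaxis [ 2.e-04 -3.e-04 -1.e+00] xaxis [0.893 0.45  0.   ] F [-0.58 -0.76  0.18] 0.005173943729205385
```

View pics/c2.png

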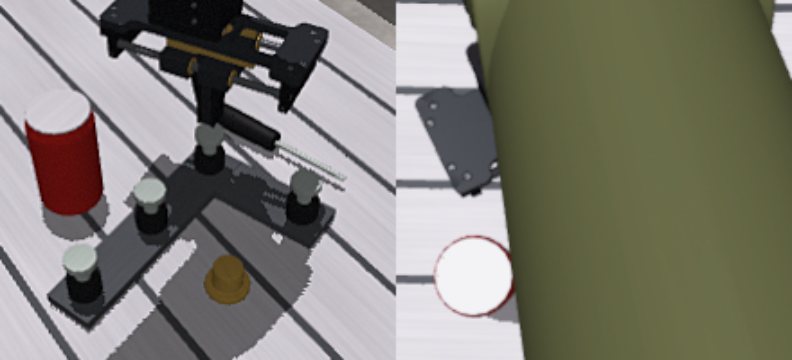

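The fingertips stand about 20 mm above the corner pin's cap, centred on it.

{"name": "step_arm", "arguments": {"commands": [{"travel": [0,0,0.008],"turn": [0,0,0]},{"travel": [0,0,0.014],"turn": [0,0,0]},{"travel": [0,0,0.017],"turn": [0,0,0]},{"travel": [0,0,0.018],"turn": [0,0,0]}]}}

```text
time: 3.15
position: [0.6338, -0.0134, 0.0758]
tool_rot: [-3.056, -0.728, 0.002]
ft_force: [0.2, 0.2, -0.2]
grip_width: 0.007
grip_force: 0.0
```

{"name": "step_arm", "arguments": {"commands": [{"travel": [0,0,0.001],"turn": [0,0,0]},{"travel": [0,0,0.002],"turn": [0,0,0]}]}}

```text
time: 3.35
position: [0.6344, -0.0134, 0.0747]
tool_rot: [3.056, 0.728, 0.001]
ft_force: [0.1, -0.0, -0.2]
grip_width: 0.004
grip_force: 0.0
```

{"name": "step_arm", "arguments": {"commands": [{"travel": [0,0,0.001],"turn": [0,0,0]},{"travel": [0,0,0.002],"turn": [0,0,0]}]}}

```text
time: 3.55
position: [0.6344, -0.0134, 0.0729]
tool_rot: [3.056, 0.728, 0.001]
ft_force: [-0.6, 0.5, 1.9]
grip_width: 0.004
grip_force: 1.0
```

{"name": "step_arm", "arguments": {"commands": [{"travel": [0,0,0.001],"turn": [0,0,0]},{"travel": [0,0,0.002],"turn": [0,0,0]},{"travel": [0,0,0.0035],"turn": [0,0,0]},{"travel": [0,0,0.0035],"turn": [0,0,0]},{"travel": [0,0,0.0035],"turn": [0,0,0]}]}}

```text
time: 4.05
position: [0.6344, -0.0134, 0.0692]
tool_rot: [3.056, 0.728, 0.001]
ft_force: [-0.7, -0.4, 3.2]
grip_width: 0.01
grip_force: 1.7
```

{"name": "step_arm", "arguments": {"commands": [{"travel": [0,0,0],"turn": [0,0,0]},{"travel": [0,0,0],"turn": [0,0,0]},{"travel": [0,0,-0.006],"turn": [0,0,0]},{"travel": [0,0,-0.02],"turn": [0,0,0]},{"travel": [0,0,-0.04],"turn": [0,0,0]}]}}

```text
time: 4.55
position: [0.633, -0.0137, 0.1087]
tool_rot: [-3.055, -0.728, 0.005]
ft_force: [-0.3, 0.3, -0.4]
grip_width: 0.003
grip_force: 0.0
```

{"name": "step_arm", "arguments": {"commands": [{"travel": [0,0,-0.02],"turn": [0,0,0]},{"travel": [0,0,-0.04],"turn": [0,0,0]},{"travel": [0,0,-0.05],"turn": [0,0,0]},{"travel": [0,0,-0.05],"turn": [0,0,0]}]}}

```text
time: 4.95
position: [0.6352, -0.0135, 0.1611]
tool_rot: [3.055, 0.728, 0.005]
ft_force: [0.2, -0.3, -0.8]
grip_width: 0.005
grip_force: 0.0
```

```bash
python3 -c "
from h import *;go('long',.06)
S=ctrl.get_image('side')
for k,b in dict(corner=(296,215),mid=(263,247),long=(225,285),short=(349,243)).items():
  B=cap(S,b); print(k,B and (B[0],onz('side',B[0],.06),B[1]))
go('long',.06)"
```

```text
4.95 tip [ 0.6352 -0.0135  0.1471] delta [-0.1891 -0.0319  0.0865] zaxis [ 3.2e-03 -4.0e-04 -1.0e+00] xaxis [0.893 0.451 0.003] F [ 0.17 -0.28 -0.84] 0.005461904618992769
corner (array([296.50704225, 210.18309859]), array([ 0.63836576, -0.00893725,  0.06      ]), array([ 7,  6, 16,  7, 71], dtype=int32))
mid (array([262.72588832, 245.51269036]), array([ 0.54221141, -0.04287055,  0.06      ]), array([  5,   6,  18,  14, 197], dtype=int32))
long (array([223.88065844, 282.93004115]), array([ 0.45172325, -0.07075155,  0.06      ]), array([  4,   4,  19,  17, 243], dtype=int32))
short (array([357.79411765, 231.70588235]), array([ 0.6896388 , -0.11341912,  0.06      ]), array([16,  0, 13,  7, 34], dtype=int32))
5.0 tip [ 0.6344 -0.0136  0.1456] delta [-0.1882 -0.0315  0.0854] zaxis [ 1.e-03 -3.e-04 -1.e+00] xaxis [0.893 0.451 0.001] F [-0.26 -0.5   0.49] 0.004145140004485028
```

{"name": "step_arm", "arguments": {"commands": [{"travel": [-0.02,-0.003,0],"turn": [0,0,0]},{"travel": [-0.055,-0.009,0],"turn": [0,0,0]},{"travel": [-0.095,-0.016,0],"turn": [0,0,0]},{"travel": [-0.135,-0.023,0],"turn": [0,0,0]},{"travel": [-0.165,-0.028,0],"turn": [0,0,0]}]}}

```text
time: 5.5
position: [0.4709, -0.0637, 0.1573]
tool_rot: [-3.056, -0.726, 0.006]
ft_force: [-0.2, 0.2, 0.6]
grip_width: 0.0
grip_force: 0.0
```

{"name": "step_arm", "arguments": {"commands": [{"travel": [-0.017,-0.003,0],"turn": [0,0,0]},{"travel": [-0.023,-0.0035,0.015],"turn": [0,0,0]},{"travel": [-0.023,-0.0035,0.04],"turn": [0,0,0]},{"travel": [-0.023,-0.0035,0.06],"turn": [0,0,0]},{"travel": [-0.023,-0.0035,0.065],"turn": [0,0,0]}]}}

```text
time: 6.0
position: [0.4494, -0.0699, 0.091]
tool_rot: [-3.053, -0.727, 0.009]
ft_force: [-0.3, -0.0, 0.7]
grip_width: 0.003
grip_force: 0.0
```

```bash
python3 -c "
from h import *
I=np.hstack([ctrl.get_image('side')[140:340,180:400],ctrl.get_image('top')[90:290,200:420]])
cv2.imwrite('pics/c3.png',cv2.resize(I,None,fx=1.8,fy=1.8)[:,:,::-1])
go('long',.06)"
```

```text
6.1 tip [ 0.4509 -0.0699  0.0788] delta [0.0011 0.0011 0.0188] zaxis [-3.1e-03  9.0e-04 -1.0e+00] xaxis [ 0.893  0.451 -0.002] F [ 0.57 -1.12 -0.14] 0.006609509027262985
```

View pics/c3.png

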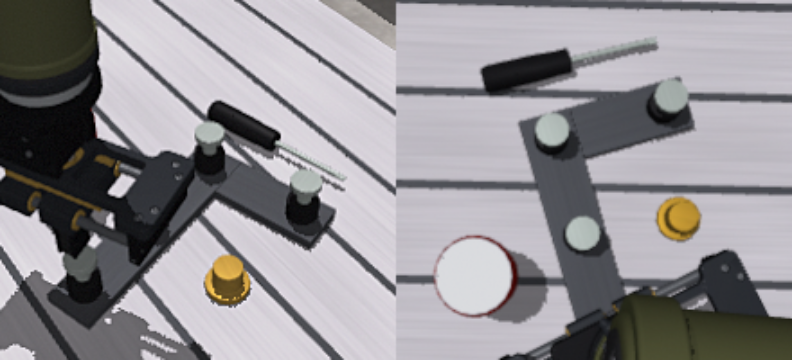

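The fingertips are centred about 20 mm above the long-end cap. The plate, can, bushing and screwdriver look undisturbed.

{"name": "step_arm", "arguments": {"commands": [{"travel": [0.001,0.0005,0.008],"turn": [0,0,0]},{"travel": [0.001,0.0005,0.013],"turn": [0,0,0]},{"travel": [0.001,0.0005,0.015],"turn": [0,0,0]},{"travel": [0.001,0.0005,0.016],"turn": [0,0,0]},{"travel": [0.001,0.0005,0.016],"turn": [0,0,0]}]}}

```text
time: 6.6
position: [0.4534, -0.0702, 0.0781]
tool_rot: [3.056, 0.728, 0.0]
ft_force: [0.5, 0.1, 0.3]
grip_width: 0.005
grip_force: 0.0
```

{"name": "step_arm", "arguments": {"commands": [{"travel": [0,0,0.001],"turn": [0,0,0]},{"travel": [0,0,0.002],"turn": [0,0,0]}]}}

```text
time: 6.8
position: [0.4535, -0.0702, 0.0762]
tool_rot: [3.056, 0.728, 0.001]
ft_force: [0.5, -0.7, 1.1]
grip_width: 0.003
grip_force: 0.0
```

{"name": "step_arm", "arguments": {"commands": [{"travel": [0,0,0.001],"turn": [0,0,0]},{"travel": [0,0,0.0015],"turn": [0,0,0]}]}}

```text
time: 7.0
position: [0.4532, -0.0702, 0.0745]
tool_rot: [3.056, 0.728, -0.0]
ft_force: [0.7, 0.2, -0.3]
grip_width: 0.009
grip_force: 0.3
```

{"name": "step_arm", "arguments": {"commands": [{"travel": [0,0,0.001],"turn": [0,0,0]},{"travel": [0,0,0.0015],"turn": [0,0,0]}]}}

```text
time: 7.2
position: [0.4533, -0.0702, 0.0731]
tool_rot: [3.056, 0.728, -0.0]
ft_force: [-1.2, -0.2, 1.8]
grip_width: 0.005
grip_force: 1.0
```

{"name": "step_arm", "arguments": {"commands": [{"travel": [0,0,0.001],"turn": [0,0,0]},{"travel": [0,0,0.002],"turn": [0,0,0]}]}}

```text
time: 7.4
position: [0.4533, -0.0702, 0.0711]
tool_rot: [3.056, 0.728, -0.0]
ft_force: [-1.7, -0.0, 2.4]
grip_width: 0.004
grip_force: 1.4
```

{"name": "step_arm", "arguments": {"commands": [{"travel": [0,0,0.001],"turn": [0,0,0]},{"travel": [0,0,0.002],"turn": [0,0,0]},{"travel": [0,0,0.002],"turn": [0,0,0]},{"travel": [0,0,0.002],"turn": [0,0,0]},{"travel": [0,0,0.002],"turn": [0,0,0]}]}}

```text
time: 7.9
position: [0.4533, -0.0701, 0.0691]
tool_rot: [3.056, 0.728, -0.0]
ft_force: [-1.7, -0.7, 2.7]
grip_width: 0.007
grip_force: 1.7
```

{"name": "step_arm", "arguments": {"commands": [{"travel": [0,0,0],"turn": [0,0,0]},{"travel": [0,0,-0.006],"turn": [0,0,0]},{"travel": [0,0,-0.02],"turn": [0,0,0]},{"travel": [0,0,-0.04],"turn": [0,0,0]},{"travel": [0,0,-0.06],"turn": [0,0,0]}]}}

```text
time: 8.4
position: [0.4532, -0.0701, 0.1296]
tool_rot: [-3.056, -0.728, 0.0]
ft_force: [-0.8, 1.2, 0.2]
grip_width: 0.005
grip_force: 0.0
```

{"name": "step_arm", "arguments": {"commands": [{"travel": [0,0,-0.03],"turn": [0,0,0]},{"travel": [0,0,-0.06],"turn": [0,0,0]},{"travel": [0,0,-0.085],"turn": [0,0,0]},{"travel": [0,0,-0.1],"turn": [0,0,0]},{"travel": [0,0,-0.1],"turn": [0,0,0]}]}}

```text
time: 8.9
position: [0.4549, -0.0703, 0.2314]
tool_rot: [3.054, 0.728, 0.007]
ft_force: [-0.5, -0.8, -0.5]
grip_width: 0.005
grip_force: 0.0
```

```bash
python3 -c "
from h import *
T=ctrl.get_image('top');S=ctrl.get_image('side')
for k,a,b in(('corner',(287,162),(296,215)),('mid',(304,220),(263,247)),('long',(321,278),(225,285)),('short',(352,145),(349,243))):
  print(k,[(x[0].round(1),x[1][4]) if x else x for x in(cap(T,a),cap(S,b))])
I=np.hstack([S[140:340,180:400],T[90:290,200:420]])
cv2.imwrite('pics/c4.png',cv2.resize(I,None,fx=1.8,fy=1.8)[:,:,::-1])
go('long',.06)"
```

```text
corner [(array([286.4, 161.2]), np.int32(298)), (array([296.1, 213.1]), np.int32(168))]
mid [(array([303.3, 218.8]), np.int32(306)), (array([262.8, 245.5]), np.int32(204))]
long [(array([334.5, 269. ]), np.int32(6)), (array([223.8, 283.1]), np.int32(251))]
short [(array([352.7, 142.5]), np.int32(278)), (array([349.8, 240.4]), np.int32(191))]
9.0 tip [ 0.4532 -0.0701  0.2146] delta [-9.000e-04 -1.000e-04  1.546e-01] zaxis [-0.e+00 -1.e-04 -1.e+00] xaxis [ 0.893  0.451 -0.   ] F [ 0.57 -0.44  0.9 ] 0.008379791552188995
```

View pics/c4.png

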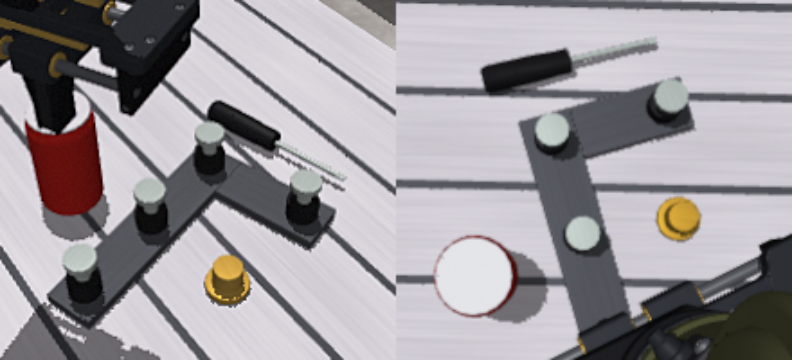

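All four pins are up, and every cap in view is within 0.4 px of where it started. The can, bushing and screwdriver have not moved, and the gripper is well clear above.

```bash
python3 -c "
from bench import ctrl;print(ctrl.close_job())"
```

```text
the job is handed in; nothing more can be done
None
```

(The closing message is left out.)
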